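Restock the bench lanes, oldest first

ROBOT

A 6-joint arm with a two-finger parallel gripper is mounted at the origin on the work surface. World frame = base frame: x ahead of the robot, y to its left, z up, the work surface at z = 0. Lengths are in m, angles in degrees, forces in N, time in s.
With the tool pointing down it reaches from about 0.4 to 0.825 m from the base axis. Payload 7 kg.
Tool frame: the origin (TCP) lies midway between the tips of the shut fingers; the grasp point (between the pads) lies 19 mm behind it; z points along the fingers, y is the line along which they close (so a half turn about z gives the same grasp; the last joint's range is limited). The gripper opens to 88 mm and grips with 3 to 60 N. Pads are 19 mm wide; open, the fingers measure 130 mm over their backs; the gripper's body (78 mm by 193 mm) begins 47 mm behind the grasp point.
Start: joints at [-51.675, 20.546, 0.682, 0, -70.136, -16.507], TCP at [0.251, -0.627, 0.227] pointing down, gripper open.
Joint ranges: [-176.03, 176.03], [-82.01, 121.73], [-58.28, 71.71], [-173.87, 95.51], [-174.79, -0.11], [-173.66, 173.66]. Speed limits (degrees/s): [136.94, 136.94, 172.46, 180, 180, 180].

INTERFACE

Orientations are given as [roll, pitch, yaw] about the fixed x, y, z axes, in that order (R = Rz(yaw) Ry(pitch) Rx(roll)).
In Python, from plant import r gives the robot as it stands.
- The arm moves only by the tool drive_tool, never from a script. Its argument "commands" is a list of rows, each an object of numbers: "hand": the closure, from 0 (fully open) to 1 (shut); "tx", "ty", "tz": the shift along the world's x, y, z scaled (see below); "turn": the turn about the world's z scaled (see below). A call has 1 to 10 rows; each row is the pose to reach, as a shift and turn from the pose commanded when the call began; what a row does not reach only later rows make up. The controller multiplies each number of a shift by 0.6 m and each number of a turn by 90 degrees. A row lasts 1/10 s, in which the tool goes at most 50 mm and 8.59 degrees, less where a joint would pass 70% of its speed; a pose out of reach is approached as far as the arm can. A call with a number of a shift or a turn outside -1 to 1 is refused whole. A call with a gripper value outside its range is refused whole. The fingers move at their own pace and stop on an object; "grip_force" is the grip in N (left out, the last holds). Time passes only in rows, so rows that repeat a pose let the fingers close. It gives the time, the measured TCP pose, the force, the opening and the grip force at its end, in the units of the state.
- r.get_state(): the state, without advancing time (a new reading comes with each control period).
- r.capture(name): name is "scene" or "top" or "wrist"; returns a dict with "frame" (400x640x3 uint8, red, green, blue), "fx", "fy", "cx", "cy" (pixels), "world_from_camera" (4x4, takes a point from camera to world coordinates); the wrist camera has in their place "T_tool_cam" (4x4, takes a point from camera to tool coordinates, whose origin is the TCP and whose axes are the flange's). Camera axes: x right, y down, z forward; pixel columns grow to the right and rows downward; lengths in m; the calibration is good to about 2 mm. A picture is of the moment at which its call begins: read the wrist's pose just before it. There is no depth.
- r.close_job(): hands the job in; it is judged then, once.
Trained networks look in the newest picture that a camera, given by its name, has taken for a name from the list of things; names that differ only in an ending like _2 or _b are one class to them, and where a whole thing is asked for, a point or a joint stands for the part that bears it (a point fixed in the world has none). Each returns a list of dicts, best first, with "score" (0 to 1); they miss things now and then, are a little off and sometimes report something else, mostly with a low value. They report only what shows in the picture. A call takes as long as a camera call.
- r.trace(label, camera): "pixels" (400x640 bool, what is visible of it) and "extent" ([left, top, right, bottom] in pixels, round what is visible of it).
The state is a dict: "time_s": time; "joints": joint angles; "qd": joint speeds; "joint_torque": joint torques, N m; "tcp_pos": TCP position; "eef_rot": TCP orientation; "contact_force": force on the tool from outside, world axes, zero at the start; "moment": the same for the moment, N m; "gripper_width": finger opening in m; "gripper_force": force on a finger pad.
Only numpy, scipy, OpenCV 4.12 (cv2) and the standard library are available. Lean on these libraries where they do the work, as an engineer would, in place of code of your own. Each camera call takes 0.05 s, during which the arm holds its last target. There are 200 camera calls.

TASK

Put the new delivery from the cardboard case away in the three lanes, so that the old stock gets used first: in the jar lane bring the old jar forward up to the front lip and stand the new jar close behind it; in the tub lane stand the new tub up to the front lip and set the old tub squarely on top of it; and stand the bottle up to the front lip of the empty lane. Everything stands upright inside its lane, nothing is knocked over on the way, and the small carton in the case and the glass beaker stay where they are.

Things in the scene. Friction and masses are not known exactly. Their poses are not given: they have to be found in the camera images.
- lane_jar: Jar lane, where the old jar stands at the start: fixed open plastic tray, grey ribbed floor, black edges. Inside 160 mm long (x), 80 mm wide (y). Origin: centre of the underside, z up; floor to stand things on at z = +3 mm. x points from the front lip (nearer the robot, inner face at x = -80 mm) to the higher back wall (inner face at x = +80 mm), y left seen from the front.
- lane_tub: Tub lane, where the old tub stands at the start: the same tray and frame as the jar lane. The three lanes stand parallel, 100 mm apart centre to centre, in any order, on a low metal board. Front lip and sides reach 14 mm above the underside, the back wall 35 mm; walls 3 mm thick. The board's upstand, 41 mm above the undersides, is 20 mm behind the back walls.
- lane_bottle: Bottle lane, empty at the start: the same tray, frame and sizes as the jar lane and the tub lane.
- old_jar: Old jar: round, clear with pale powder inside and a black screw lid, 60 mm in diameter, 82 mm tall (lid: top 17 mm), about 0.2 kg. Origin: centre of the underside, z up; yaw means nothing. Less than half full. At the start it stands at the back of the jar lane.
- new_jar: New jar: round, clear with pale powder inside and a black screw lid, 60 mm in diameter, 82 mm tall (lid: top 17 mm), about 0.2 kg. Origin: centre of the underside, z up; yaw means nothing. Nearly full. At the start it is in the cardboard case.
- old_tub: Old tub: squat, round, white with a flat white lid, 64 mm in diameter, 60 mm tall (lid: top 17 mm; another tub can stand on it), about 0.15 kg. Origin: centre of the underside, z up; yaw means nothing. At the start it stands at the back of the tub lane.
- new_tub: New tub: squat, round, white with a flat white lid, 64 mm in diameter, 60 mm tall (lid: top 17 mm; another tub can stand on it), about 0.15 kg. Origin: centre of the underside, z up; yaw means nothing. At the start it is in the cardboard case.
- bottle: Bottle: slim, round, white with a black cap, 100 mm tall, about 0.14 kg; the body is 44 mm in diameter up to 72 mm, then a shoulder, the cap 26 mm in diameter. Origin: centre of the underside, z up; yaw means nothing. At the start it is in the cardboard case.
- carton: Small plain cardboard carton, 50 x 62 x 48 mm (x, y, z), loose; not to be moved. Origin: centre of the underside, z up. It stands in the shallow brown cardboard case (240 x 270 mm, walls 25 mm high, floor 4 mm thick, on the bench beside the lanes) with the new jar, new tub and bottle: two rows of two in any order, centres 90 mm or more apart.
- beaker: Empty glass beaker, 70 mm in diameter, 85 mm tall, loose on the bench beyond the lanes and the case; not to be moved. Origin: centre of the underside, z up.

How it is judged (in metres and radians):
At the end, for the whole second after the job is handed in: Old jar, new tub and bottle each within about 20 mm of the front lip of their lanes; new jar behind the old jar (centres within 90 mm); old tub on the new tub, centred within 15 mm. All inside their lanes, upright within 0.1 rad, released and at rest (x of old_jar in the frame of lane_jar between -0.058 and -0.03 m and y of old_jar in the frame of lane_jar between -0.022 and 0.022 m and z of old_jar in the frame of lane_jar between -0.004 and 0.009 m and angle between each of old_jar, new_jar, new_tub, old_tub, bottle's own z axis and vertical below 0.1 rad and linear speed of each of old_jar, new_jar, new_tub, old_tub, bottle below 0.01 m/s and angular speed of each of old_jar, new_jar, new_tub, old_tub, bottle below 0.1 rad/s and x of new_jar in the frame of lane_jar between 0.002 and 0.058 m and y of new_jar in the frame of lane_jar between -0.022 and 0.022 m and z of new_jar in the frame of lane_jar between -0.004 and 0.009 m and horizontal distance between old_jar and new_jar below 0.09 m and x of new_tub in the frame of lane_tub between -0.056 and -0.028 m and y of new_tub in the frame of lane_tub between -0.022 and 0.022 m and z of new_tub in the frame of lane_tub between -0.004 and 0.009 m and x of old_tub in the frame of lane_tub between -0.072 and -0.012 m and y of old_tub in the frame of lane_tub between -0.035 and 0.035 m and z of old_tub in the frame of lane_tub between 0.056 and 0.07 m and horizontal distance between old_tub and new_tub below 0.015 m and x of bottle in the frame of lane_bottle between -0.066 and -0.036 m and y of bottle in the frame of lane_bottle between -0.024 and 0.024 m and z of bottle in the frame of lane_bottle between -0.004 and 0.009 m); the robot touches nothing.
It fails at once if the carton or the beaker is moved by more than 25 mm or tipped (distance of any of carton, beaker from where it was at the start of the episode above 0.025 m or angle between any of carton, beaker's own z axis and vertical above 0.5 rad).
It fails at once if a jar, tub or bottle is knocked over (angle between any of old_jar, new_jar, old_tub, new_tub, bottle's own z axis and vertical above 1 rad).
It also fails if it takes over 106 s, if anything falls off the work surface, if the arm or the gripper's body presses on something with over 40 N, if the wrist force passes 120 N, or if a joint passes its speed limit or range.

## Working session

There is one attempt and no reset: what is moved stays moved. The work goes in short steps, Python scripts to look and compute and a tool call to move; the robot and the scene stay as the last step left them, time stands still between calls to the robot, and variables do not carry over. Pictures are saved under pics/ and viewed, at most 14 in all, crops included, and the job is handed in when it is done.

Besides the shell and the picture viewer there is one more tool, called after ">>>" as name([rows], argument=value, ...), one row to a line, values as JSON. drive_tool: Moves the arm, as the interface text tells. Its arguments: {"type":"object","properties":{"commands":{"type":"array"},"grip_force":{"type":"number"}},"required":["commands"]}

```bash
ls; mkdir -p pics; cat > h.py <<'E'
import numpy as np, cv2
from plant import r
def cap(n,save=None):
    c=r.capture(n)
    if save: cv2.imwrite('pics/'+save,c['frame'][:,:,::-1])
    return c
def ray(c,u,v,z):
    T=np.array(c['world_from_camera']); d=T[:3,:3]@np.array([(u-c['cx'])/c['fx'],(v-c['cy'])/c['fy'],1]); o=T[:3,3]
    return o+d*(z-o[2])/d[2]
E
python3 - <<'E'
from h import *
print(r.get_state())
t=cap('top','top.png'); s=cap('scene','scene.png')
for c in (t,s): print(np.round(c['world_from_camera'],3),c['fx'],c['cx'],c['cy'])
for n in ['old_jar','new_jar','old_tub','bottle','carton','beaker','lane_jar','lane_tub','lane_bottle']:
  for cam in ('top','scene'):
    print(n,cam,[(round(d['score'],2),[int(x) for x in d['extent']]) for d in r.trace(n,cam)])
E
```

```text
pics
{'time_s': 0.0, 'joints': array([-5.16748701e+01,  2.05895554e+01,  6.34394853e-01, -2.21764990e-02,
       -7.01365417e+01, -1.65049768e+01]), 'qd': array([-0.005107  ,  0.04736124, -0.027616  ,  0.13184262, -0.0133762 ,
        0.05063977]), 'joint_torque': array([ 3.79301548e-05, -5.82715273e+01,  2.93050021e+01,  6.99712828e+00,
        6.71576199e-03, -1.45477657e-04]), 'tcp_pos': array([ 0.25067389, -0.62619358,  0.22564216]), 'eef_rot': array([ 1.79906153e+02, -6.06674861e-03, -1.58187394e+02]), 'contact_force': array([0.14564613, 0.30309324, 0.10379421]), 'moment': array([-0.09612774, -0.00507548, -0.0179036 ]), 'gripper_force': 0.0, 'gripper_width': 0.08728378293236987}
[[ 0.024 -0.994  0.106  0.497]
 [-1.    -0.022  0.015 -0.012]
 [-0.013 -0.106 -0.994  1.147]
 [ 0.     0.     0.     1.   ]] 483.75901701526885 319.90204352991236 199.57297305924328
[[ 0.652  0.614 -0.444  1.054]
 [ 0.758 -0.516  0.399 -0.404]
 [ 0.016 -0.597 -0.802  0.849]
 [ 0.     0.     0.     1.   ]] 426.1719538966745 327.863245861719 195.67446039052865
old_jar top [(0.64, [392, 191, 419, 222])]
old
[... 288 characters left out ...]
]), (0.65, [348, 195, 374, 221]), (0.49, [393, 193, 421, 220])]
old_tub scene [(0.77, [279, 191, 310, 229])]
bottle top [(0.58, [195, 204, 217, 227])]
bottle scene [(0.89, [385, 115, 404, 149])]
carton top [(0.79, [244, 195, 277, 226])]
carton scene [(0.68, [346, 143, 376, 179])]
beaker top [(0.74, [303, 126, 335, 164])]
beaker scene [(0.57, [352, 203, 387, 248])]
lane_jar top [(0.71, [388, 191, 426, 263]), (0.7, [195, 202, 218, 225])]
lane_jar scene [(0.56, [214, 198, 290, 266])]
lane_tub top [(0.63, [344, 192, 387, 265])]
lane_tub scene [(0.92, [248, 179, 320, 240]), (0.18, [385, 114, 403, 151])]
lane_bottle top [(0.81, [426, 190, 471, 260])]
lane_bottle scene [(0.6, [174, 222, 253, 294])]
```

```bash
python3 - <<'E'
import cv2,numpy as np
a=cv2.imread('pics/top.png')[110:310,170:490]; b=cv2.imread('pics/scene.png')[100:310,160:420]
a=cv2.resize(a,(800,500)); cv2.imwrite('pics/a.png',a)
E
```

```text
(no output)
```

View pics/a.png

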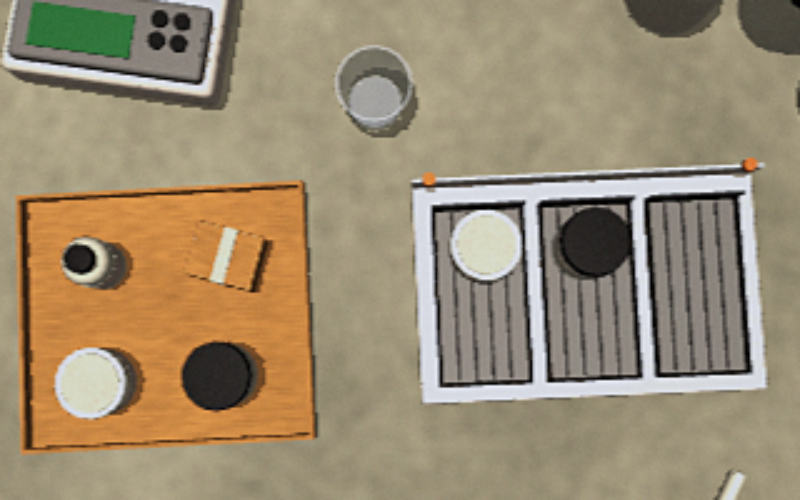

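```bash
python3 - <<'E'
from h import *
c=cap('top')
def mid(n,i=0):
    d=r.trace(n,'top')[i]; m=d['pixels']; ys,xs=np.nonzero(m); e=d['extent']
    return e,(xs.mean(),ys.mean())
# tops: upper circle: use extent edges; report centroid-based at mid-height
for n,z in [('new_jar',.055),('old_jar',.06),('old_tub',.045),('bottle',.07),('carton',.035),('beaker',.05)]:
    for i,d in enumerate(r.trace(n,'top')[:3]):
        ys,xs=np.nonzero(d['pixels']); print(n,i,round(d['score'],2),np.round(ray(c,xs.mean(),ys.mean(),z),3),np.round(ray(c,(d['extent'][0]+d['extent'][2])/2,(d['extent'][1]+d['extent'][3])/2,z),3))
for n in ['lane_jar','lane_tub','lane_bottle']:
    d=r.trace(n,'top')[0]; m=d['pixels'].astype(np.uint8)
    cs=max(cv2.findContours(m,0,2)[0],key=cv2.contourArea); 
    print(n,[np.round(ray(c,*p,0.014+.01)[:2],3).tolist() for p in cv2.boxPoints(cv2.minAreaRect(cs))])
E
```

```text
new_jar 0 0.63 [0.473 0.143 0.055] [0.469 0.147 0.055]
old_jar 0 0.41 [0.74 0.01 0.06] [0.734 0.012 0.06 ]
old_jar 1 0.21 [ 0.545 -0.186  0.06 ] [ 0.557 -0.19   0.06 ]
bottle 0 0.71 [0.571 0.258 0.07 ] [0.571 0.256 0.07 ]
carton 0 0.8 [0.583 0.143 0.035] [0.589 0.141 0.035]
beaker 0 0.83 [0.742 0.011 0.05 ] [0.743 0.012 0.05 ]
lane_jar [[0.643, -0.142], [0.651, -0.231], [0.481, -0.242], [0.473, -0.155]]
lane_tub [[0.636, -0.044], [0.642, -0.133], [0.473, -0.142], [0.467, -0.055]]
lane_bottle [[0.649, -0.24], [0.657, -0.332], [0.487, -0.342], [0.479, -0.252]]
```

The picture shows the case at left with the bottle (80,260), carton (228,255), new tub (90,382) and new jar (217,375). The lanes are at right: old tub (487,244), old jar (595,242), and the empty bottle lane furthest right. The beaker is at (374,90).

```bash
python3 - <<'E'
import cv2
b=cv2.imread('pics/scene.png')[165:315,165:365]; cv2.imwrite('pics/b.png',cv2.resize(b,(800,600),interpolation=cv2.INTER_CUBIC))
E
```

```text
(no output)
```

View pics/b.png

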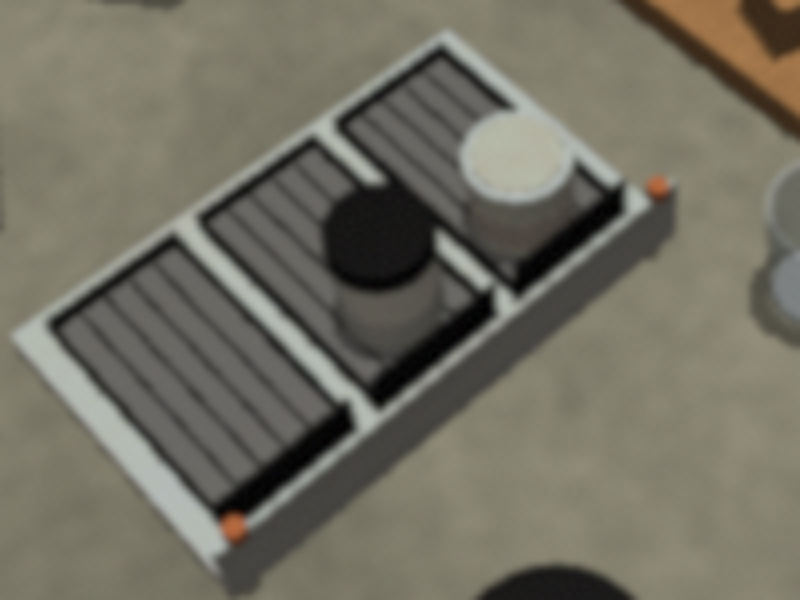

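The scene view shows the lanes from behind: the knobs at (657,185) and (234,525), the old tub lid at (517,154) and the old jar lid at (382,226). I'll triangulate these against the top view.

```bash
python3 - <<'E'
from h import *
t=cap('top'); s=cap('scene')
def P(c):
    W=np.linalg.inv(np.array(c['world_from_camera'])); K=np.array([[c['fx'],0,c['cx']],[0,c['fy'],c['cy']],[0,0,1]]); return K@W[:3]
T=lambda x,y:(170+x/2.5-.3,110+y/2.5-.3)
S=lambda x,y:(165+x/4-.4,165+y/4-.4)
for n,a,b in [('knobL',(428,180),(657,185)),('knobR',(750,164),(234,525)),('otub',(487,244),(517,154)),('ojar',(595,241),(382,226)),('cornL',(424,402),(445,32)),('cornR',(765,386),(14,337))]:
    X=cv2.triangulatePoints(P(t),P(s),np.array(T(*a)),np.array(S(*b)))[:,0]; print(n,np.round(X[:3]/X[3],4))
for b in (.0,.01,.02,.03):
  print(b)
  print('tops otub',ray(t,*T(487,244),b+.063)[:2].round(4),'ojar',ray(t,*T(595,241),b+.085)[:2].round(4))
  for n,q in [('tub',[(440,385),(533,381),(523,202),(432,205)]),('jar',[(548,381),(642,377),(632,198),(540,203)]),('bot',[(656,376),(750,370),(741,193),(646,198)])]:
    p=np.array([ray(t,*T(*k),b+.014)[:2] for k in q]); f=p[:2].mean(0); bk=p[2:].mean(0); d=bk-f; print(n,'ctr',p.mean(0).round(4),'len',np.linalg.norm(d).round(4),'yaw',np.degrees(np.arctan2(d[1],d[0])).round(1),'front',f.round(4))
print('ntub',ray(t,*T(90,382),.064),'njar',ray(t,*T(217,375),.086),'bottle',ray(t,*T(80,260),.104))
print(np.round(r.capture('wrist')['T_tool_cam'],3))
E
```

```text
knobL [ 0.6539 -0.0412  0.0666]
knobR [ 0.6744 -0.3294  0.0693]
otub [ 0.5958 -0.0938  0.0816]
ojar [ 0.5989 -0.185   0.1023]
cornL [ 0.4534 -0.0432  0.0167]
cornR [ 0.4759 -0.3569  0.0163]
0.0
tops otub [ 0.5971 -0.096 ] ojar [ 0.5998 -0.1891]
tub ctr [ 0.5559 -0.0957] len 0.168 yaw 3.7 front [ 0.472  -0.1011]
jar ctr [ 0.5615 -0.1969] len 0.1669 yaw 3.2 front [ 0.4781 -0.2015]
bot ctr [ 0.5689 -0.2973] len 0.1659 yaw 2.8 front [ 0.4861 -0.3013]
0.01
tops otub [ 0.5961 -0.0952] ojar [ 0.5988 -0.1875]
tub ctr [ 0.5554 -0.0949] len 0.1665 yaw 3.7 front [ 0.4723 -0.1003]
jar ctr [ 0.5609 -0.1953] len 0.1655 yaw 3.2 front [ 0.4783 -0.1998]
bot ctr [ 0.5683 -0.2948] len 0.1645 yaw 2.8 front [ 0.4862 -0.2988]
0.02
tops otub [ 0.5952 -0.0944] ojar [ 0.5979 -0.1858]
tub ctr [ 0.5548 -0.0942] len 0.1651 yaw 3.7 front [ 0.4725 -0.0995]
jar ctr [ 0.5603 -0.1936] len 0.164 yaw 3.2 front [ 0.4785 -0.1982]
bot ctr [ 0.5677 -0.2923] len 0.163 yaw 2.8 front [ 0.4862 -0.2962]
0.03
tops otub [ 0.5943 -0.0936] ojar [ 0.5969 -0.1841]
tub ctr [ 0.5543 -0.0934] len 0.1636 yaw 3.7 front [ 0.4727 -0.0987]
jar ctr [ 0.5598 -0.192 ] len 0.1625 yaw 3.2 front [ 0.4786 -0.1965]
bot ctr [ 0.567  -0.2897] len 0.1616 yaw 2.8 front [ 0.4863 -0.2937]
ntub [0.46554144 0.25568325 0.064     ] njar [0.47489933 0.13943477 0.086     ] bottle [0.57137803 0.25962161 0.104     ]
[[ 0.    -0.967 -0.256  0.07 ]
 [ 1.     0.001 -0.001  0.   ]
 [ 0.001 -0.256  0.967 -0.158]
 [ 0.     0.     0.     1.   ]]
```

>>> drive_tool([
  {"tx": 0.579,"ty": 0.735,"tz": -0.045,"hand": 0.14},
  {"tx": 0.579,"ty": 0.735,"tz": -0.045,"hand": 0.14},
  {"tx": 0.579,"ty": 0.735,"tz": -0.045,"hand": 0.14},
  {"tx": 0.579,"ty": 0.735,"tz": -0.045,"hand": 0.14},
  {"tx": 0.579,"ty": 0.735,"tz": -0.045,"hand": 0.14},
  {"tx": 0.579,"ty": 0.735,"tz": -0.045,"hand": 0.14},
  {"tx": 0.579,"ty": 0.735,"tz": -0.045,"hand": 0.14},
  {"tx": 0.579,"ty": 0.735,"tz": -0.045,"hand": 0.14},
  {"tx": 0.579,"ty": 0.735,"tz": -0.045,"hand": 0.14},
  {"tx": 0.579,"ty": 0.735,"tz": -0.045,"hand": 0.14},
], grip_force=15)

```text
invalid input
```

>>> drive_tool([
  {"hand": 0.14,"tx": 0.579,"ty": 0.735,"tz": -0.045,"turn": 0},
  {"hand": 0.14,"tx": 0.579,"ty": 0.735,"tz": -0.045,"turn": 0},
  {"hand": 0.14,"tx": 0.579,"ty": 0.735,"tz": -0.045,"turn": 0},
  {"hand": 0.14,"tx": 0.579,"ty": 0.735,"tz": -0.045,"turn": 0},
  {"hand": 0.14,"tx": 0.579,"ty": 0.735,"tz": -0.045,"turn": 0},
  {"hand": 0.14,"tx": 0.579,"ty": 0.735,"tz": -0.045,"turn": 0},
  {"hand": 0.14,"tx": 0.579,"ty": 0.735,"tz": -0.045,"turn": 0},
  {"hand": 0.14,"tx": 0.579,"ty": 0.735,"tz": -0.045,"turn": 0},
  {"hand": 0.14,"tx": 0.579,"ty": 0.735,"tz": -0.045,"turn": 0},
  {"hand": 0.14,"tx": 0.579,"ty": 0.735,"tz": -0.045,"turn": 0},
], grip_force=15)

```text
time_s: 2.65
tcp_pos: [0.561, -0.2325, 0.2029]
eef_rot: [-180.0, 0.0, -158.2]
contact_force: [0.8, -0.6, -1.0]
gripper_width: 0.075
gripper_force: 0.0
```

>>> drive_tool([
  {"hand": 0.14,"tx": 0.0625,"ty": 0.0775,"tz": 0,"turn": 0},
  {"hand": 0.14,"tx": 0.0625,"ty": 0.0775,"tz": 0,"turn": 0},
  {"hand": 0.14,"tx": 0.0625,"ty": 0.0775,"tz": 0,"turn": 0},
  {"hand": 0.14,"tx": 0.0625,"ty": 0.0775,"tz": 0,"turn": 0},
])

```text
time_s: 3.05
tcp_pos: [0.597, -0.1879, 0.2024]
eef_rot: [180.0, -0.0, -158.2]
contact_force: [0.3, -0.5, -0.5]
gripper_width: 0.0754
gripper_force: 0.0
```

```bash
cat >> h.py <<'E'
from scipy.spatial.transform import Rotation as Rt
def wrist(save=None):
    s=r.get_state(); c=cap('wrist',save); T=np.eye(4); T[:3,:3]=Rt.from_euler('xyz',s['eef_rot'],degrees=True).as_matrix(); T[:3,3]=s['tcp_pos']
    c['world_from_camera']=T@np.array(c['T_tool_cam']); return c,s
def pix(c,p):
    q=np.linalg.inv(c['world_from_camera'])@np.append(p,1); return (c['fx']*q[0]/q[2]+c['cx'],c['fy']*q[1]/q[2]+c['cy'])
def circ(c,p,rad):
    return np.array([pix(c,[p[0]+rad*np.cos(a),p[1]+rad*np.sin(a),p[2]]) for a in np.linspace(0,6.283,40)]).astype(np.int32)
E
python3 - <<'E'
from h import *
c,s=wrist(); print(s['tcp_pos'],c['fx'])
f=c['frame'][:,:,::-1].copy()
cv2.polylines(f,[circ(c,[.5985,-.186,.102],.03)],True,(0,0,255),1)
cv2.polylines(f,[circ(c,[.5955,-.0946,.080],.032)],True,(0,255,0),1)
for ctr in [(.555,-.0944),(.5605,-.1941),(.568,-.293)]:
    ex=np.array([.998,.063]);ey=np.array([-.063,.998])
    q=[pix(c,[*(np.array(ctr)+a*.08*ex+b*.04*ey),.031]) for a,b in [(1,1),(1,-1),(-1,-1),(-1,1)]]
    cv2.polylines(f,[np.array(q).astype(np.int32)],True,(255,0,255),1)
cv2.imwrite('pics/w1.png',f)
E
```

```text
[ 0.59703373 -0.18794589  0.20239611] 351.5156743459548
```

View pics/w1.png

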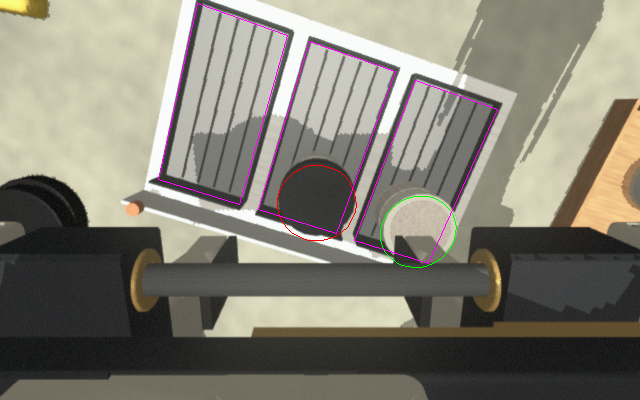

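The predicted lane outlines, the jar circle (317,202) and the tub circle (418,231) all sit on the picture, so the estimates hold. Descending.

>>> drive_tool([
  {"hand": 0.14,"tx": 0,"ty": 0,"tz": -0.07,"turn": 0},
  {"hand": 0.14,"tx": 0,"ty": 0,"tz": -0.14,"turn": 0},
  {"hand": 0.14,"tx": 0,"ty": 0,"tz": -0.19,"turn": 0},
  {"hand": 0.14,"tx": 0,"ty": 0,"tz": -0.22,"turn": 0},
  {"hand": 0.14,"tx": 0,"ty": 0,"tz": -0.238,"turn": 0},
  {"hand": 0.14,"tx": 0,"ty": 0,"tz": -0.238,"turn": 0},
  {"hand": 0.3,"tx": 0,"ty": 0,"tz": -0.238,"turn": 0},
  {"hand": 1,"tx": 0,"ty": 0,"tz": -0.238,"turn": 0},
  {"hand": 1,"tx": 0,"ty": 0,"tz": -0.238,"turn": 0},
  {"hand": 1,"tx": 0,"ty": 0,"tz": -0.238,"turn": 0},
])

```text
time_s: 4.1
tcp_pos: [0.5982, -0.1879, 0.0611]
eef_rot: [-179.9, 0.1, -158.2]
contact_force: [-1.2, 0.6, 5.7]
gripper_width: 0.0599
gripper_force: 15.0
```

>>> drive_tool([
  {"hand": 1,"tx": 0,"ty": 0,"tz": 0.02,"turn": 0},
  {"hand": 1,"tx": 0,"ty": 0,"tz": 0.035,"turn": 0},
  {"hand": 1,"tx": -0.04,"ty": -0.003,"tz": 0.035,"turn": 0},
  {"hand": 1,"tx": -0.08,"ty": -0.008,"tz": 0.035,"turn": 0},
  {"hand": 1,"tx": -0.115,"ty": -0.013,"tz": 0.035,"turn": 0},
  {"hand": 1,"tx": -0.138,"ty": -0.015,"tz": 0.035,"turn": 0},
  {"hand": 1,"tx": -0.138,"ty": -0.015,"tz": 0.035,"turn": 0},
  {"hand": 1,"tx": -0.138,"ty": -0.015,"tz": 0.015,"turn": 0},
  {"hand": 1,"tx": -0.138,"ty": -0.015,"tz": 0.005,"turn": 0},
  {"hand": 1,"tx": -0.138,"ty": -0.015,"tz": 0.005,"turn": 0},
])

```text
time_s: 5.1
tcp_pos: [0.5146, -0.1967, 0.0614]
eef_rot: [180.0, -0.1, -158.2]
contact_force: [0.1, -0.3, -0.1]
gripper_width: 0.0593
gripper_force: 15.0
```

>>> drive_tool([
  {"hand": 1,"tx": 0,"ty": 0,"tz": -0.004,"turn": 0},
  {"hand": 1,"tx": 0,"ty": 0,"tz": -0.004,"turn": 0},
  {"hand": 0.14,"tx": 0,"ty": 0,"tz": -0.004,"turn": 0},
  {"hand": 0.14,"tx": 0,"ty": 0,"tz": -0.004,"turn": 0},
  {"hand": 0.14,"tx": 0,"ty": 0,"tz": -0.004,"turn": 0},
  {"hand": 0.14,"tx": 0,"ty": 0,"tz": 0.05,"turn": 0},
  {"hand": 0.14,"tx": 0,"ty": 0,"tz": 0.12,"turn": 0},
  {"hand": 0.14,"tx": -0.02,"ty": 0.08,"tz": 0.2,"turn": 0},
  {"hand": 0.14,"tx": -0.04,"ty": 0.16,"tz": 0.24,"turn": 0},
  {"hand": 0.14,"tx": -0.05,"ty": 0.24,"tz": 0.24,"turn": 0},
])

```text
time_s: 6.1
tcp_pos: [0.4884, -0.0709, 0.2064]
eef_rot: [-179.9, 0.3, -158.3]
contact_force: [1.3, 1.0, -0.6]
gripper_width: 0.0754
gripper_force: 0.0
```

```bash
cat > chk.py <<'E'
from h import *
import sys
t=cap('top'); 
for n,z in [('old_jar',.06),('new_jar',.06),('old_tub',.055),('bottle',.07)]:
  for d in r.trace(n,'top')[:4]:
    e=d['extent']; print(n,round(d['score'],2),ray(t,(e[0]+e[2])/2,(e[1]+e[3])/2,z)[:2].round(3))
print(r.get_state()['tcp_pos'].round(4))
cv2.imwrite('pics/%s.png'%sys.argv[1],cv2.resize(t['frame'][110:310,170:490,::-1],(800,500)))
E
python3 chk.py t2
```

```text
old_tub 0.83 [ 0.596 -0.097]
bottle 0.66 [0.568 0.26 ]
[ 0.4876 -0.0713  0.2035]
```

View pics/t2.png

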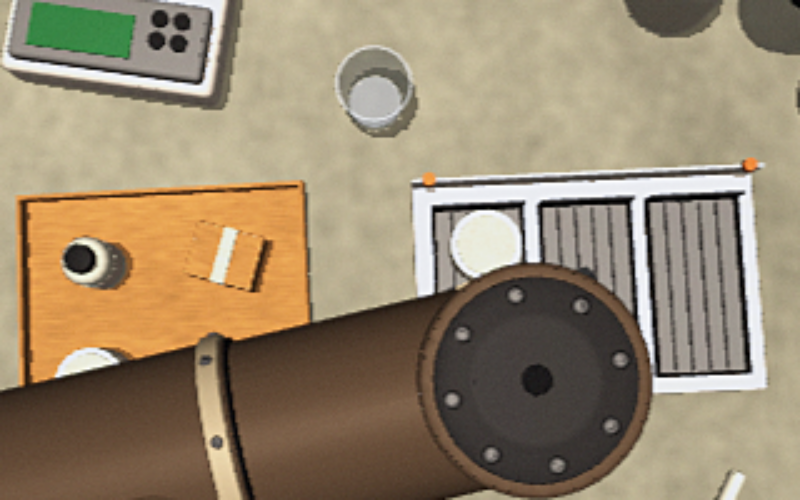

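>>> drive_tool([
  {"hand": 0.05,"tx": -0.005,"ty": 0.08,"tz": 0,"turn": 0},
  {"hand": 0.05,"tx": -0.01,"ty": 0.16,"tz": 0,"turn": 0},
  {"hand": 0.05,"tx": -0.015,"ty": 0.24,"tz": 0,"turn": 0},
  {"hand": 0.05,"tx": -0.02,"ty": 0.31,"tz": 0,"turn": 0},
  {"hand": 0.05,"tx": -0.02,"ty": 0.351,"tz": 0,"turn": 0},
  {"hand": 0.05,"tx": -0.02,"ty": 0.351,"tz": 0,"turn": 0},
  {"hand": 0.05,"tx": -0.02,"ty": 0.351,"tz": 0,"turn": 0},
])

```text
time_s: 7.05
tcp_pos: [0.4757, 0.1383, 0.2025]
eef_rot: [-180.0, -0.1, -158.2]
contact_force: [0.1, -0.3, -0.2]
gripper_width: 0.0833
gripper_force: 0.0
```

```bash
python3 - <<'E'
from h import *
c,s=wrist(); print(s['tcp_pos'],s['joints'].round(0))
f=c['frame'][:,:,::-1].copy()
for p,rad in [([.4749,.1394,.086],.03),([.4655,.2557,.064],.032),([.5714,.2596,.104],.013),([.4749,.1394,.004],.03),(s['tcp_pos'],.005)]:
    cv2.polylines(f,[circ(c,p,rad)],True,(0,0,255),1)
cv2.imwrite('pics/w2.png',f)
E
```

```text
[0.47573466 0.13829043 0.2024871 ] [  39.    5.  -23.   -0.  -62. -107.]
```

View pics/w2.png

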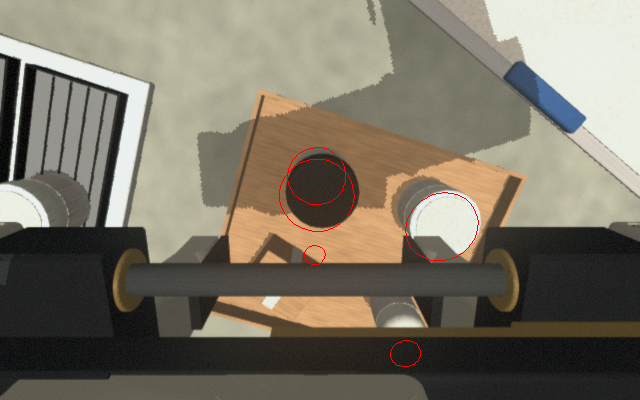

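The new jar lid is about 5 px right of and 3 px above the prediction, at (321,190). The tub lid at (444,227) is about 3 px right. I'll correct by about 4 mm and descend.

>>> drive_tool([
  {"hand": 0.08,"tx": -0.003,"ty": 0.006,"tz": -0.075,"turn": 0},
  {"hand": 0.08,"tx": -0.003,"ty": 0.006,"tz": -0.15,"turn": 0},
  {"hand": 0.08,"tx": -0.003,"ty": 0.006,"tz": -0.21,"turn": 0},
  {"hand": 0.08,"tx": -0.003,"ty": 0.006,"tz": -0.245,"turn": 0},
  {"hand": 0.08,"tx": -0.003,"ty": 0.006,"tz": -0.262,"turn": 0},
  {"hand": 0.3,"tx": -0.003,"ty": 0.006,"tz": -0.262,"turn": 0},
  {"hand": 1,"tx": -0.003,"ty": 0.006,"tz": -0.262,"turn": 0},
  {"hand": 1,"tx": -0.003,"ty": 0.006,"tz": -0.262,"turn": 0},
  {"hand": 1,"tx": -0.003,"ty": 0.006,"tz": -0.262,"turn": 0},
])

```text
time_s: 8.0
tcp_pos: [0.4747, 0.1431, 0.0476]
eef_rot: [180.0, 0.1, -158.2]
contact_force: [-0.0, -0.5, 2.5]
gripper_width: 0.0597
gripper_force: 15.0
```

>>> drive_tool([
  {"hand": 1,"tx": 0,"ty": 0,"tz": 0.04,"turn": 0},
  {"hand": 1,"tx": 0,"ty": 0,"tz": 0.11,"turn": 0},
  {"hand": 1,"tx": 0,"ty": 0,"tz": 0.18,"turn": 0},
  {"hand": 1,"tx": 0,"ty": -0.02,"tz": 0.233,"turn": 0},
  {"hand": 1,"tx": 0.02,"ty": -0.08,"tz": 0.233,"turn": 0},
  {"hand": 1,"tx": 0.045,"ty": -0.15,"tz": 0.233,"turn": 0},
  {"hand": 1,"tx": 0.07,"ty": -0.22,"tz": 0.233,"turn": 0},
  {"hand": 1,"tx": 0.095,"ty": -0.29,"tz": 0.233,"turn": 0},
  {"hand": 1,"tx": 0.12,"ty": -0.36,"tz": 0.233,"turn": 0},
  {"hand": 1,"tx": 0.145,"ty": -0.43,"tz": 0.233,"turn": 0},
])

```text
time_s: 9.0
tcp_pos: [0.5609, -0.117, 0.1866]
eef_rot: [180.0, 0.0, -158.2]
contact_force: [1.5, 1.5, -1.5]
gripper_width: 0.0596
gripper_force: 15.0
```

>>> drive_tool([
  {"hand": 1,"tx": 0.022,"ty": -0.065,"tz": 0,"turn": 0},
  {"hand": 1,"tx": 0.036,"ty": -0.11,"tz": 0,"turn": 0},
  {"hand": 1,"tx": 0.04,"ty": -0.129,"tz": 0,"turn": 0},
  {"hand": 1,"tx": 0.04,"ty": -0.129,"tz": 0,"turn": 0},
  {"hand": 1,"tx": 0.04,"ty": -0.129,"tz": 0,"turn": 0},
])

```text
time_s: 9.5
tcp_pos: [0.5843, -0.1923, 0.186]
eef_rot: [180.0, -0.0, -158.2]
contact_force: [-0.9, -0.1, -3.2]
gripper_width: 0.0598
gripper_force: 15.0
```

```bash
python3 - <<'E'
from h import *
c,s=wrist(); print(s['tcp_pos'],s['contact_force'],s['gripper_width'])
f=c['frame'][:,:,::-1].copy()
for p,rad in [([.5146,-.1967,.102],.03),([.5955,-.0946,.08],.032),([.5845,-.1926,.02],.03)]:
    cv2.polylines(f,[circ(c,p,rad)],True,(0,0,255),1)
cv2.imwrite('pics/w3.png',f)
E
```

```text
[ 0.58431254 -0.19225297  0.18603364] [-0.91650561 -0.13802444 -3.23798498] 0.05984158754681544
```

View pics/w3.png

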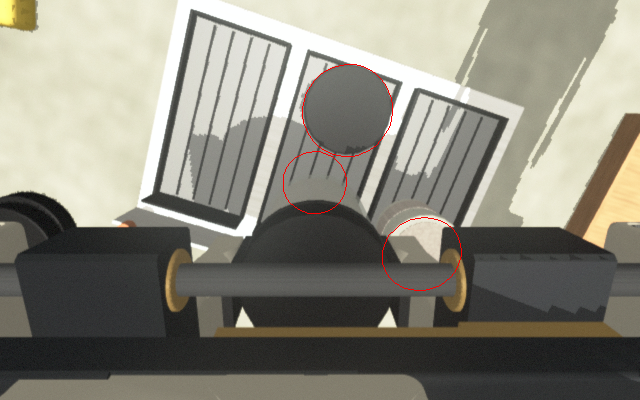

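The old jar lid at (348,110) is exactly where predicted, and the new jar is held over its spot behind it. Lowering.

>>> drive_tool([
  {"hand": 1,"tx": 0,"ty": 0,"tz": -0.06,"turn": 0},
  {"hand": 1,"tx": 0,"ty": 0,"tz": -0.12,"turn": 0},
  {"hand": 1,"tx": 0,"ty": 0,"tz": -0.165,"turn": 0},
  {"hand": 1,"tx": 0,"ty": 0,"tz": -0.19,"turn": 0},
  {"hand": 1,"tx": 0,"ty": 0,"tz": -0.198,"turn": 0},
  {"hand": 1,"tx": 0,"ty": 0,"tz": -0.202,"turn": 0},
  {"hand": 1,"tx": 0,"ty": 0,"tz": -0.202,"turn": 0},
])

```text
time_s: 10.25
tcp_pos: [0.5854, -0.1922, 0.0658]
eef_rot: [-180.0, 0.1, -158.1]
contact_force: [-0.4, 0.0, -2.9]
gripper_width: 0.0594
gripper_force: 15.0
```

>>> drive_tool([
  {"hand": 1,"tx": 0,"ty": 0,"tz": -0.002,"turn": 0},
  {"hand": 1,"tx": 0,"ty": 0,"tz": -0.004,"turn": 0},
  {"hand": 1,"tx": 0,"ty": 0,"tz": -0.004,"turn": 0},
])

```text
time_s: 10.55
tcp_pos: [0.585, -0.1928, 0.0629]
eef_rot: [-180.0, 0.0, -158.2]
contact_force: [0.9, 0.0, -2.7]
gripper_width: 0.0598
gripper_force: 15.0
```

>>> drive_tool([
  {"hand": 1,"tx": 0,"ty": 0,"tz": -0.002,"turn": 0},
  {"hand": 1,"tx": 0,"ty": 0,"tz": -0.004,"turn": 0},
  {"hand": 1,"tx": 0,"ty": 0,"tz": -0.004,"turn": 0},
])

```text
time_s: 10.85
tcp_pos: [0.5849, -0.1929, 0.0606]
eef_rot: [-180.0, 0.0, -158.2]
contact_force: [-1.3, 1.3, 2.9]
gripper_width: 0.0597
gripper_force: 15.0
```

>>> drive_tool([
  {"hand": 0.14,"tx": 0,"ty": 0,"tz": 0,"turn": 0},
  {"hand": 0.14,"tx": 0,"ty": 0,"tz": 0,"turn": 0},
  {"hand": 0.14,"tx": 0,"ty": 0,"tz": 0.005,"turn": 0},
  {"hand": 0.14,"tx": 0,"ty": 0,"tz": 0.07,"turn": 0},
  {"hand": 0.14,"tx": 0,"ty": 0,"tz": 0.15,"turn": 0},
  {"hand": 0.14,"tx": -0.01,"ty": 0.04,"tz": 0.22,"turn": 0},
  {"hand": 0.05,"tx": -0.03,"ty": 0.11,"tz": 0.23,"turn": 0},
  {"hand": 0.05,"tx": -0.05,"ty": 0.185,"tz": 0.23,"turn": 0},
  {"hand": 0.05,"tx": -0.07,"ty": 0.26,"tz": 0.23,"turn": 0},
  {"hand": 0.05,"tx": -0.09,"ty": 0.335,"tz": 0.23,"turn": 0},
])

```text
time_s: 11.85
tcp_pos: [0.5302, 0.0097, 0.1986]
eef_rot: [-180.0, 0.1, -158.2]
contact_force: [1.4, 0.6, 0.7]
gripper_width: 0.0833
gripper_force: 0.0
```

>>> drive_tool([
  {"hand": 0.05,"tx": -0.02,"ty": 0.08,"tz": 0,"turn": 0},
  {"hand": 0.05,"tx": -0.04,"ty": 0.16,"tz": 0,"turn": 0},
  {"hand": 0.05,"tx": -0.06,"ty": 0.24,"tz": 0,"turn": 0},
  {"hand": 0.05,"tx": -0.08,"ty": 0.32,"tz": 0,"turn": 0},
  {"hand": 0.05,"tx": -0.1,"ty": 0.38,"tz": 0,"turn": 0},
  {"hand": 0.05,"tx": -0.108,"ty": 0.413,"tz": 0,"turn": 0},
  {"hand": 0.05,"tx": -0.108,"ty": 0.413,"tz": 0,"turn": 0},
  {"hand": 0.05,"tx": -0.108,"ty": 0.413,"tz": 0,"turn": 0},
])

```text
time_s: 12.65
tcp_pos: [0.4658, 0.2563, 0.1981]
eef_rot: [-180.0, -0.0, -158.1]
contact_force: [-0.1, -0.5, -0.1]
gripper_width: 0.0831
gripper_force: 0.0
```

```bash
python3 - <<'E'
from h import *
c,s=wrist(); print(s['tcp_pos'],s['joints'].round(0))
f=c['frame'][:,:,::-1].copy()
for p,rad in [([.465,.258,.064],.032)]:
    cv2.polylines(f,[circ(c,p,rad)],True,(0,0,255),1)
w=f.copy()
t=cap('top')['frame'][150:290,330:490,::-1]
w[0:200,0:228]=cv2.resize(t,(228,200)) 
cv2.imwrite('pics/w4.png',w)
E
```

```text
[0.46581295 0.25630903 0.198094  ] [  50.    8.  -20.    0.  -62. -118.]
```

View pics/w4.png

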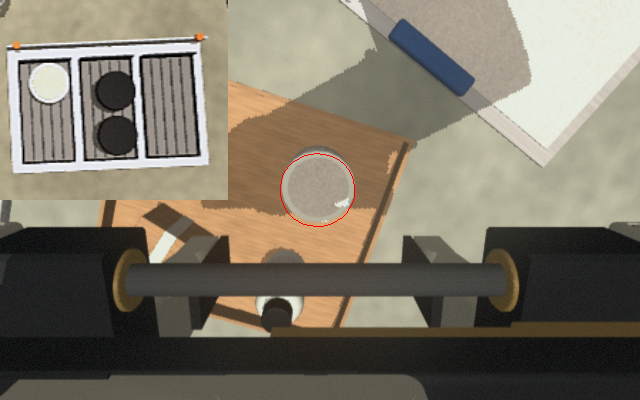

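Both jars stand in the jar lane (inset), and the tub lid fits the prediction at (318,190). Descending, with the tips kept above the case wall.

>>> drive_tool([
  {"hand": 0.1,"tx": 0,"ty": 0.002,"tz": -0.075,"turn": 0},
  {"hand": 0.1,"tx": 0,"ty": 0.002,"tz": -0.15,"turn": 0},
  {"hand": 0.1,"tx": 0,"ty": 0.002,"tz": -0.22,"turn": 0},
  {"hand": 0.1,"tx": 0,"ty": 0.002,"tz": -0.26,"turn": 0},
  {"hand": 0.1,"tx": 0,"ty": 0.002,"tz": -0.278,"turn": 0},
  {"hand": 0.2,"tx": 0,"ty": 0.002,"tz": -0.278,"turn": 0},
  {"hand": 1,"tx": 0,"ty": 0.002,"tz": -0.278,"turn": 0},
  {"hand": 1,"tx": 0,"ty": 0.002,"tz": -0.278,"turn": 0},
  {"hand": 1,"tx": 0,"ty": 0.002,"tz": -0.278,"turn": 0},
])

```text
time_s: 13.65
tcp_pos: [0.4669, 0.2579, 0.0327]
eef_rot: [179.9, 0.2, -158.2]
contact_force: [0.4, -0.3, 2.8]
gripper_width: 0.0642
gripper_force: 15.0
```

>>> drive_tool([
  {"hand": 1,"tx": 0,"ty": 0,"tz": 0.04,"turn": 0},
  {"hand": 1,"tx": 0,"ty": 0,"tz": 0.11,"turn": 0},
  {"hand": 1,"tx": 0,"ty": -0.01,"tz": 0.18,"turn": 0},
  {"hand": 1,"tx": 0.01,"ty": -0.04,"tz": 0.24,"turn": 0},
  {"hand": 1,"tx": 0.02,"ty": -0.11,"tz": 0.25,"turn": 0},
  {"hand": 1,"tx": 0.03,"ty": -0.19,"tz": 0.25,"turn": 0},
  {"hand": 1,"tx": 0.04,"ty": -0.27,"tz": 0.25,"turn": 0},
  {"hand": 1,"tx": 0.05,"ty": -0.35,"tz": 0.25,"turn": 0},
  {"hand": 1,"tx": 0.06,"ty": -0.43,"tz": 0.25,"turn": 0},
  {"hand": 1,"tx": 0.07,"ty": -0.51,"tz": 0.25,"turn": 0},
])

```text
time_s: 14.65
tcp_pos: [0.5078, -0.0505, 0.1823]
eef_rot: [180.0, 0.1, -158.2]
contact_force: [1.9, 0.1, -1.6]
gripper_width: 0.0637
gripper_force: 15.0
```

>>> drive_tool([
  {"hand": 1,"tx": 0.006,"ty": -0.06,"tz": 0,"turn": 0},
  {"hand": 1,"tx": 0.008,"ty": -0.082,"tz": 0,"turn": 0},
  {"hand": 1,"tx": 0.008,"ty": -0.082,"tz": 0,"turn": 0},
  {"hand": 1,"tx": 0.008,"ty": -0.082,"tz": 0,"turn": 0},
  {"hand": 1,"tx": 0.008,"ty": -0.082,"tz": 0,"turn": 0},
])

```text
time_s: 15.15
tcp_pos: [0.5128, -0.097, 0.1815]
eef_rot: [180.0, 0.0, -158.1]
contact_force: [-0.3, 0.6, -1.4]
gripper_width: 0.0636
gripper_force: 15.0
```

>>> drive_tool([
  {"hand": 1,"tx": 0,"ty": 0,"tz": -0.07,"turn": 0},
  {"hand": 1,"tx": 0,"ty": 0,"tz": -0.14,"turn": 0},
  {"hand": 1,"tx": 0,"ty": 0,"tz": -0.19,"turn": 0},
  {"hand": 1,"tx": 0,"ty": 0,"tz": -0.215,"turn": 0},
  {"hand": 1,"tx": 0,"ty": 0,"tz": -0.223,"turn": 0},
  {"hand": 1,"tx": 0,"ty": 0,"tz": -0.226,"turn": 0},
  {"hand": 1,"tx": 0,"ty": 0,"tz": -0.226,"turn": 0},
  {"hand": 1,"tx": 0,"ty": 0,"tz": -0.226,"turn": 0},
])

```text
time_s: 15.95
tcp_pos: [0.5137, -0.0976, 0.0467]
eef_rot: [-180.0, 0.1, -158.1]
contact_force: [-0.0, 0.4, -0.6]
gripper_width: 0.064
gripper_force: 15.0
```

>>> drive_tool([
  {"hand": 1,"tx": 0,"ty": 0,"tz": -0.003,"turn": 0},
  {"hand": 1,"tx": 0,"ty": 0,"tz": -0.003,"turn": 0},
  {"hand": 0.13,"tx": 0,"ty": 0,"tz": -0.003,"turn": 0},
  {"hand": 0.13,"tx": 0,"ty": 0,"tz": -0.003,"turn": 0},
  {"hand": 0.13,"tx": 0,"ty": 0,"tz": 0.03,"turn": 0},
  {"hand": 0.13,"tx": 0,"ty": 0,"tz": 0.1,"turn": 0},
  {"hand": 0.13,"tx": 0.03,"ty": 0,"tz": 0.18,"turn": 0},
  {"hand": 0.13,"tx": 0.1,"ty": 0.002,"tz": 0.22,"turn": 0},
  {"hand": 0.13,"tx": 0.1375,"ty": 0.004,"tz": 0.22,"turn": 0},
  {"hand": 0.13,"tx": 0.1375,"ty": 0.004,"tz": 0.22,"turn": 0},
])

```text
time_s: 16.95
tcp_pos: [0.5982, -0.0955, 0.1783]
eef_rot: [-179.9, 0.1, -158.2]
contact_force: [-1.0, -1.2, -1.3]
gripper_width: 0.0764
gripper_force: 0.0
```

>>> drive_tool([
  {"hand": 0.13,"tx": 0,"ty": 0,"tz": 0,"turn": 0},
])

```text
time_s: 17.05
tcp_pos: [0.595, -0.0957, 0.177]
eef_rot: [180.0, -0.1, -158.2]
contact_force: [-0.2, -0.8, -0.2]
gripper_width: 0.0762
gripper_force: 0.0
```

```bash
python3 - <<'E'
from h import *
c,s=wrist(); print(s['tcp_pos'])
f=c['frame'][:,:,::-1].copy()
for p,rad in [([.5955,-.0946,.078],.032),([.5137,-.0976,.078],.032),([.585,-.1928,.1],.03),([.5146,-.1967,.1],.03)]:
    cv2.polylines(f,[circ(c,p,rad)],True,(0,0,255),1)
cv2.imwrite('pics/w5.png',f)
E
```

```text
[ 0.59501738 -0.09565079  0.17698996]
```

View pics/w5.png

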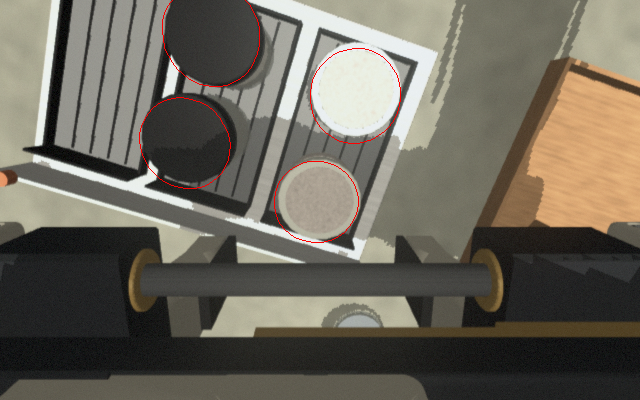

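```bash
python3 - <<'E'
from h import *
c,s=wrist(); f=c['frame']
m=(f.min(2)>205).astype(np.uint8); m[160:]=0; m[:, :300]=0; m[:,410:]=0
m=cv2.morphologyEx(m,cv2.MORPH_OPEN,np.ones((9,9)))
cs=max(cv2.findContours(m,0,1)[0],key=cv2.contourArea); print(cv2.boundingRect(cs))
for uv in [(356,89),(356,91),(318,201)]: print(ray(c,*uv,.078).round(4))
for d in r.trace('old_tub','wrist')[:3]:
    e=d['extent']; print(d['score'],e)
E
```

```text
(300, 8, 110, 128)
[ 0.5078 -0.0996  0.078 ]
[ 0.509  -0.0991  0.078 ]
[ 0.5928 -0.094   0.078 ]
0.96 [277.0, 153.6, 362.5, 241.4]
```

The old tub fits the prediction at (318,201). The new tub lid is at (356,89), about 5 mm nearer the lip than predicted (lane x about −0.047), which is in range. Grasping the old tub.

>>> drive_tool([
  {"hand": 0.13,"tx": 0,"ty": 0.001,"tz": -0.07,"turn": 0},
  {"hand": 0.13,"tx": 0,"ty": 0.001,"tz": -0.13,"turn": 0},
  {"hand": 0.13,"tx": 0,"ty": 0.001,"tz": -0.18,"turn": 0},
  {"hand": 0.13,"tx": 0,"ty": 0.001,"tz": -0.207,"turn": 0},
  {"hand": 0.13,"tx": 0,"ty": 0.001,"tz": -0.217,"turn": 0},
  {"hand": 0.2,"tx": 0,"ty": 0.001,"tz": -0.217,"turn": 0},
  {"hand": 1,"tx": 0,"ty": 0.001,"tz": -0.217,"turn": 0},
  {"hand": 1,"tx": 0,"ty": 0.001,"tz": -0.217,"turn": 0},
  {"hand": 1,"tx": 0,"ty": 0.001,"tz": -0.217,"turn": 0},
])

```text
time_s: 18.1
tcp_pos: [0.596, -0.0949, 0.0487]
eef_rot: [-180.0, 0.1, -158.2]
contact_force: [-0.5, 0.6, 3.4]
gripper_width: 0.0635
gripper_force: 15.0
```

>>> drive_tool([
  {"hand": 1,"tx": 0,"ty": 0,"tz": 0.04,"turn": 0},
  {"hand": 1,"tx": 0,"ty": 0,"tz": 0.1,"turn": 0},
  {"hand": 1,"tx": 0,"ty": 0,"tz": 0.16,"turn": 0},
  {"hand": 1,"tx": -0.04,"ty": 0,"tz": 0.18,"turn": 0},
  {"hand": 1,"tx": -0.1,"ty": -0.005,"tz": 0.18,"turn": 0},
  {"hand": 1,"tx": -0.14,"ty": -0.008,"tz": 0.18,"turn": 0},
  {"hand": 1,"tx": -0.14,"ty": -0.008,"tz": 0.18,"turn": 0},
  {"hand": 1,"tx": -0.14,"ty": -0.008,"tz": 0.18,"turn": 0},
  {"hand": 1,"tx": -0.14,"ty": -0.008,"tz": 0.18,"turn": 0},
])

```text
time_s: 19.0
tcp_pos: [0.5121, -0.0997, 0.1559]
eef_rot: [-180.0, 0.1, -158.2]
contact_force: [0.7, -0.1, -1.0]
gripper_width: 0.0637
gripper_force: 15.0
```

```bash
python3 - <<'E'
from h import *
c,s=wrist('w6.png'); print(s['tcp_pos'],s['contact_force'])
E
```

```text
[ 0.51211842 -0.09971935  0.15587175] [ 0.74374599 -0.1158531  -1.03700037]
```

View pics/w6.png

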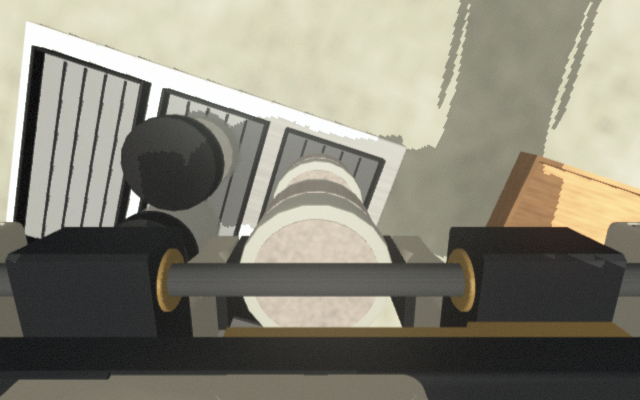

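```bash
python3 - <<'E'
from h import *
c,s=wrist(); p=s['tcp_pos']
f=c['frame'][:,:,::-1].copy()
b=p[2]-.029
for q,col in [([p[0],p[1],b+.06],(0,0,255)),([p[0],p[1],.078],(255,0,0)),([.508,-.099,.078],(0,160,0))]:
    cv2.polylines(f,[circ(c,q,.032)],True,col,1)
cv2.imwrite('pics/w7.png',cv2.resize(f[140:340,200:440],(720,600)))
E
```

```text
(no output)
```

View pics/w7.png

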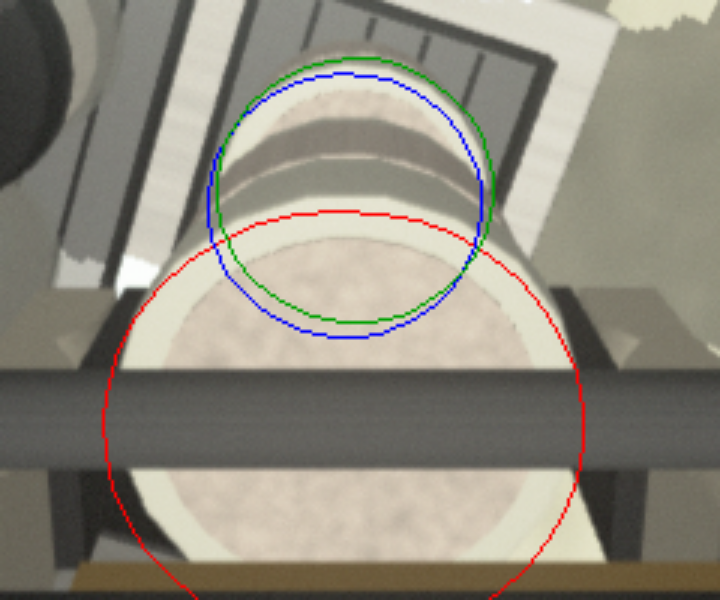

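The new tub lid matches the green circle (centre about (.509,−.099)), and the held tub is centred about 2 mm behind it. A small shift, then lower.

>>> drive_tool([
  {"hand": 1,"tx": -0.004,"ty": 0.001,"tz": -0.03,"turn": 0},
  {"hand": 1,"tx": -0.004,"ty": 0.001,"tz": -0.055,"turn": 0},
  {"hand": 1,"tx": -0.004,"ty": 0.001,"tz": -0.07,"turn": 0},
  {"hand": 1,"tx": -0.004,"ty": 0.001,"tz": -0.076,"turn": 0},
  {"hand": 1,"tx": -0.004,"ty": 0.001,"tz": -0.079,"turn": 0},
  {"hand": 1,"tx": -0.004,"ty": 0.001,"tz": -0.079,"turn": 0},
  {"hand": 1,"tx": -0.004,"ty": 0.001,"tz": -0.079,"turn": 0},
])

```text
time_s: 19.8
tcp_pos: [0.5096, -0.0991, 0.1086]
eef_rot: [-180.0, 0.1, -158.2]
contact_force: [-0.5, 0.3, 0.5]
gripper_width: 0.0633
gripper_force: 15.0
```

>>> drive_tool([
  {"hand": 1,"tx": 0,"ty": 0,"tz": -0.001,"turn": 0},
  {"hand": 0.3,"tx": 0,"ty": 0,"tz": -0.001,"turn": 0},
  {"hand": 0.13,"tx": 0,"ty": 0,"tz": -0.001,"turn": 0},
  {"hand": 0.13,"tx": 0,"ty": 0,"tz": -0.001,"turn": 0},
  {"hand": 0.13,"tx": 0,"ty": 0,"tz": 0.02,"turn": 0},
  {"hand": 0.13,"tx": 0,"ty": 0,"tz": 0.08,"turn": 0},
  {"hand": 0.13,"tx": 0,"ty": 0,"tz": 0.15,"turn": 0},
  {"hand": 0.3,"tx": 0.01,"ty": 0.07,"tz": 0.17,"turn": 0},
  {"hand": 0.3,"tx": 0.02,"ty": 0.15,"tz": 0.17,"turn": 0},
  {"hand": 0.3,"tx": 0.03,"ty": 0.23,"tz": 0.17,"turn": 0},
])

```text
time_s: 20.8
tcp_pos: [0.5272, 0.0401, 0.211]
eef_rot: [180.0, 0.1, -158.3]
contact_force: [2.3, -0.0, 0.9]
gripper_width: 0.063
gripper_force: 0.0
```

>>> drive_tool([
  {"hand": 0.3,"tx": 0.015,"ty": 0.08,"tz": 0,"turn": 0},
  {"hand": 0.3,"tx": 0.03,"ty": 0.16,"tz": 0,"turn": 0},
  {"hand": 0.3,"tx": 0.05,"ty": 0.24,"tz": 0,"turn": 0},
  {"hand": 0.3,"tx": 0.065,"ty": 0.32,"tz": 0,"turn": 0},
  {"hand": 0.3,"tx": 0.072,"ty": 0.367,"tz": 0,"turn": 0},
  {"hand": 0.3,"tx": 0.072,"ty": 0.367,"tz": 0,"turn": 0},
  {"hand": 0.3,"tx": 0.072,"ty": 0.367,"tz": 0,"turn": 0},
])

```text
time_s: 21.5
tcp_pos: [0.5698, 0.2595, 0.2093]
eef_rot: [-180.0, -0.1, -158.1]
contact_force: [0.0, -1.0, 0.2]
gripper_width: 0.0614
gripper_force: 0.0
```

```bash
python3 - <<'E'
from h import *
c,s=wrist(); print(s['tcp_pos'])
f=c['frame'][:,:,::-1].copy()
for p,rad in [([.5705,.26,.104],.013),([.5705,.26,.076],.022)]:
    cv2.polylines(f,[circ(c,p,rad)],True,(0,0,255),1)
t=cap('top')['frame'][150:290,330:490,::-1]
f[0:200,0:228]=cv2.resize(t,(228,200)) 
cv2.imwrite('pics/w8.png',f)
E
```

```text
[0.56981241 0.25952229 0.2093176 ]
```

View pics/w8.png

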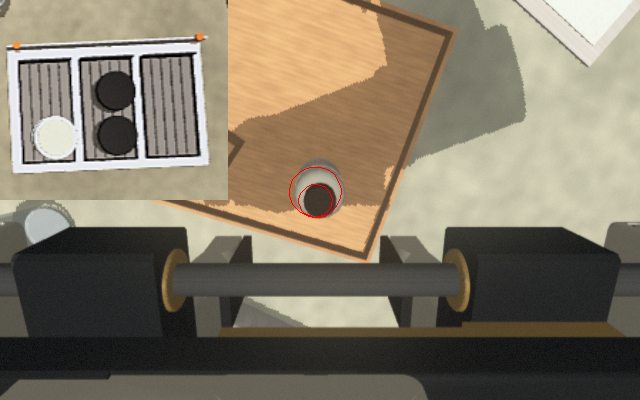

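The bottle cap is at (319,200), within 2 px of the prediction, and the stack and jars look right in the inset. Picking the bottle.

>>> drive_tool([
  {"hand": 0.27,"tx": 0,"ty": 0.002,"tz": -0.075,"turn": 0},
  {"hand": 0.27,"tx": 0,"ty": 0.002,"tz": -0.15,"turn": 0},
  {"hand": 0.27,"tx": 0,"ty": 0.002,"tz": -0.215,"turn": 0},
  {"hand": 0.27,"tx": 0,"ty": 0.002,"tz": -0.255,"turn": 0},
  {"hand": 0.27,"tx": 0,"ty": 0.002,"tz": -0.27,"turn": 0},
  {"hand": 0.35,"tx": 0,"ty": 0.002,"tz": -0.27,"turn": 0},
  {"hand": 1,"tx": 0,"ty": 0.002,"tz": -0.27,"turn": 0},
  {"hand": 1,"tx": 0,"ty": 0.002,"tz": -0.27,"turn": 0},
  {"hand": 1,"tx": 0,"ty": 0.002,"tz": -0.27,"turn": 0},
])

```text
time_s: 22.5
tcp_pos: [0.5711, 0.261, 0.0499]
eef_rot: [180.0, 0.2, -158.2]
contact_force: [-0.6, 0.5, 4.0]
gripper_width: 0.044
gripper_force: 15.0
```

>>> drive_tool([
  {"hand": 1,"tx": 0,"ty": 0,"tz": 0.03,"turn": 0},
  {"hand": 1,"tx": 0,"ty": 0,"tz": 0.09,"turn": 0},
  {"hand": 1,"tx": 0,"ty": 0,"tz": 0.16,"turn": 0},
  {"hand": 1,"tx": 0,"ty": 0,"tz": 0.23,"turn": 0},
  {"hand": 1,"tx": 0,"ty": 0,"tz": 0.29,"turn": 0},
  {"hand": 1,"tx": 0,"ty": 0,"tz": 0.3,"turn": 0},
])

```text
time_s: 23.1
tcp_pos: [0.572, 0.2613, 0.2344]
eef_rot: [179.9, 0.5, -158.1]
contact_force: [0.6, -0.1, -1.1]
gripper_width: 0.0435
gripper_force: 15.0
```

>>> drive_tool([
  {"hand": 1,"tx": -0.005,"ty": -0.05,"tz": 0,"turn": 0},
  {"hand": 1,"tx": -0.01,"ty": -0.13,"tz": 0,"turn": 0},
  {"hand": 1,"tx": -0.02,"ty": -0.21,"tz": 0,"turn": 0},
  {"hand": 1,"tx": -0.025,"ty": -0.29,"tz": 0,"turn": 0},
  {"hand": 1,"tx": -0.03,"ty": -0.37,"tz": 0,"turn": 0},
  {"hand": 1,"tx": -0.04,"ty": -0.45,"tz": 0,"turn": 0},
  {"hand": 1,"tx": -0.05,"ty": -0.53,"tz": 0,"turn": 0},
  {"hand": 1,"tx": -0.06,"ty": -0.61,"tz": 0,"turn": 0},
  {"hand": 1,"tx": -0.07,"ty": -0.69,"tz": 0,"turn": 0},
  {"hand": 1,"tx": -0.08,"ty": -0.77,"tz": 0,"turn": 0},
])

```text
time_s: 24.1
tcp_pos: [0.5212, -0.2034, 0.2281]
eef_rot: [180.0, 0.0, -158.2]
contact_force: [1.3, -0.7, -1.5]
gripper_width: 0.0436
gripper_force: 15.0
```

>>> drive_tool([
  {"hand": 1,"tx": -0.004,"ty": -0.07,"tz": 0,"turn": 0},
  {"hand": 1,"tx": -0.008,"ty": -0.13,"tz": 0,"turn": 0},
  {"hand": 1,"tx": -0.01,"ty": -0.159,"tz": 0,"turn": 0},
  {"hand": 1,"tx": -0.01,"ty": -0.159,"tz": 0,"turn": 0},
  {"hand": 1,"tx": -0.01,"ty": -0.159,"tz": 0,"turn": 0},
  {"hand": 1,"tx": -0.01,"ty": -0.159,"tz": 0,"turn": 0},
])

```text
time_s: 24.7
tcp_pos: [0.516, -0.2964, 0.228]
eef_rot: [180.0, 0.0, -158.2]
contact_force: [-0.1, -0.5, -1.8]
gripper_width: 0.0436
gripper_force: 15.0
```

>>> drive_tool([
  {"hand": 1,"tx": 0,"ty": 0,"tz": -0.07,"turn": 0},
  {"hand": 1,"tx": 0,"ty": 0,"tz": -0.14,"turn": 0},
  {"hand": 1,"tx": 0,"ty": 0,"tz": -0.21,"turn": 0},
  {"hand": 1,"tx": 0,"ty": 0,"tz": -0.25,"turn": 0},
  {"hand": 1,"tx": 0,"ty": 0,"tz": -0.266,"turn": 0},
  {"hand": 1,"tx": 0,"ty": 0,"tz": -0.272,"turn": 0},
  {"hand": 1,"tx": 0,"ty": 0,"tz": -0.274,"turn": 0},
  {"hand": 1,"tx": 0,"ty": 0,"tz": -0.274,"turn": 0},
])

```text
time_s: 25.5
tcp_pos: [0.5172, -0.2972, 0.0651]
eef_rot: [-179.9, 0.1, -158.2]
contact_force: [0.6, -0.2, -1.6]
gripper_width: 0.0438
gripper_force: 15.0
```

>>> drive_tool([
  {"hand": 1,"tx": 0,"ty": 0,"tz": -0.003,"turn": 0},
  {"hand": 1,"tx": 0,"ty": 0,"tz": -0.005,"turn": 0},
  {"hand": 1,"tx": 0,"ty": 0,"tz": -0.005,"turn": 0},
])

```text
time_s: 25.8
tcp_pos: [0.517, -0.2972, 0.0627]
eef_rot: [-179.9, 0.1, -158.2]
contact_force: [-2.6, 4.6, 8.5]
gripper_width: 0.0441
gripper_force: 15.0
```

Contact. Releasing and retreating.

>>> drive_tool([
  {"hand": 1,"tx": 0,"ty": 0,"tz": 0.002,"turn": 0},
  {"hand": 0.4,"tx": 0,"ty": 0,"tz": 0.002,"turn": 0},
  {"hand": 0.25,"tx": 0,"ty": 0,"tz": 0.002,"turn": 0},
  {"hand": 0.25,"tx": 0,"ty": 0,"tz": 0.002,"turn": 0},
  {"hand": 0.25,"tx": 0,"ty": 0,"tz": 0.03,"turn": 0},
  {"hand": 0.25,"tx": 0,"ty": 0,"tz": 0.1,"turn": 0},
  {"hand": 0.25,"tx": 0,"ty": 0,"tz": 0.17,"turn": 0},
  {"hand": 0.25,"tx": -0.04,"ty": -0.05,"tz": 0.22,"turn": 0},
  {"hand": 0.25,"tx": -0.08,"ty": -0.11,"tz": 0.25,"turn": 0},
  {"hand": 0.25,"tx": -0.13,"ty": -0.17,"tz": 0.25,"turn": 0},
])

```text
time_s: 26.8
tcp_pos: [0.4392, -0.4009, 0.2142]
eef_rot: [-179.7, 0.2, -158.1]
contact_force: [1.0, -1.1, -0.8]
gripper_width: 0.0658
gripper_force: 0.0
```

>>> drive_tool([
  {"hand": 0.25,"tx": -0.03,"ty": -0.07,"tz": 0,"turn": 0},
  {"hand": 0.25,"tx": -0.06,"ty": -0.14,"tz": 0,"turn": 0},
  {"hand": 0.25,"tx": -0.09,"ty": -0.2,"tz": 0,"turn": 0},
  {"hand": 0.25,"tx": -0.12,"ty": -0.26,"tz": 0,"turn": 0},
  {"hand": 0.25,"tx": -0.12,"ty": -0.26,"tz": 0,"turn": 0},
  {"hand": 0.25,"tx": -0.12,"ty": -0.26,"tz": 0,"turn": 0},
])

```text
time_s: 27.4
tcp_pos: [0.3651, -0.5559, 0.2098]
eef_rot: [179.9, -0.0, -158.3]
contact_force: [1.1, -1.1, -1.0]
gripper_width: 0.0657
gripper_force: 0.0
```

```bash
python3 - <<'E'
from h import *
t=cap('top'); s=cap('scene'); ex=np.array([.998,.063]); ey=np.array([-.063,.998])
C={'tub':(.555,-.0944),'jar':(.5605,-.1941),'bot':(.568,-.293)}
exp=[('jar',-.046,0,.1,.03),('jar',.024,0,.1,.03),('tub',-.046,-.001,.1375,.032),('tub',-.046,-.001,.0775,.032),('bot',-.051,0,.1175,.013),('bot',-.051,0,.0195,.022)]
out=[]
for c,(x0,y0,x1,y1) in ((t,(330,150,490,290)),(s,(165,165,325,305))):
    k=2.5*2
    f=cv2.resize(c['frame'][y0:y1,x0:x1,::-1],None,fx=2.5,fy=2.5,interpolation=cv2.INTER_CUBIC)
    for n,x,y,z,rad in exp:
        p=np.array(C[n])+x*ex+y*ey
        q=[((u-x0+.5)*2.5,(v-y0+.5)*2.5) for u,v in [pix(c,[p[0]+rad*np.cos(a),p[1]+rad*np.sin(a),z]) for a in np.linspace(0,6.28,40)]]
        cv2.polylines(f,[np.array(q).astype(np.int32)],True,(0,0,255),1)
    out.append(f)
cv2.imwrite('pics/fin.png',np.hstack(out))
E
```

```text
(no output)
```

View pics/fin.png

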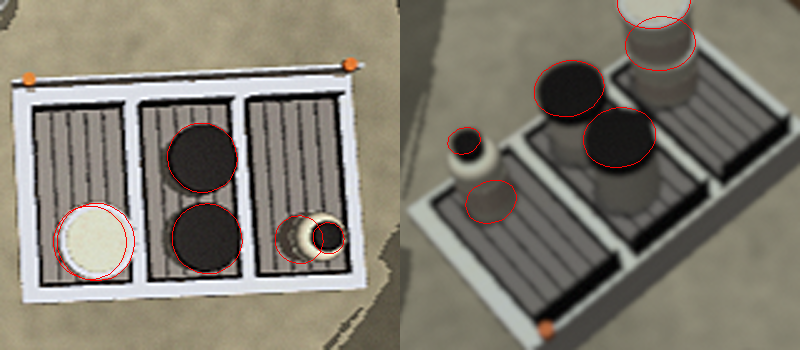

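All circles match in both views: the old jar at (206,238) is in front with the new jar at (202,158) behind it, the tub stack is at (97,240), and the bottle cap is at (327,237). Handing in.

```bash
python3 -c "
from plant import r
print(r.close_job())"
```

```text
the job is handed in; nothing more can be done
None
```

The job is handed in at about 27 s on the robot's clock. In the final camera views both jars, the tub stack and the bottle stand upright in their target spots, but `close_job()` returned no verdict.

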